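# Level the filter media, click the drip cover shut and put back the spray bar

### The arm

A 6-joint arm with a two-finger parallel gripper is mounted at the origin on the work surface. World frame = base frame: x ahead of the robot, y to its left, z up, the work surface at z = 0. Lengths are in m, angles in degrees, forces in N, time in s.
With the tool pointing down it reaches from about 0.275 to 0.775 m from the base axis. Payload 14.6 kg.
Tool frame: the origin (TCP) lies midway between the tips of the shut fingers; the grasp point (between the pads) lies 19 mm behind it (bot.tcp_to_grasp is the distance from the TCP to the grasp point, in m); z points along the fingers, x is the direction in which the jaws open and shut, and the axes are right-handed (so a half turn about z gives the same grasp; the last joint's range is limited). The gripper opens to 85 mm and grips with 20 to 120 N. Pads are 22 mm wide; open, the fingers measure 114 mm over their backs; the gripper's body (76 mm by 85 mm) begins 54 mm behind the grasp point. The pads swing forward as they close: fully open they stand 13 mm farther back than shut.
Start: joints at [66.274, 15.075, -2.767, 72.158, 0, 81.102], TCP at [0.134, 0.508, 0.231] pointing down, gripper open.
Joint ranges: [-151.79, 151.79], [-50.71, 97.33], [-67.44, 78.34], [-121.81, 120.89], [-77.56, 73.72], [-180, 180]. Speed limits (degrees/s): [108.29, 108.29, 147.25, 159.86, 180, 180].

### API

Orientations are given as a 3x3 rotation matrix whose columns are the frame's x, y, z axes.
In Python, from bench import bot gives the robot as it stands.
- The arm moves only by the tool play_rows, never from a script. Its argument "rows" is a list of rows, each a list of 3 entries, a list of its own where there are three numbers: the closure, from 0 (fully open) to 1 (shut), then the shift along the world's x, y, z in m, then the turn about the world's z in degrees. A call has 1 to 8 rows; each row is the pose to reach, as a shift and turn from the pose commanded when the call began; what a row does not reach only later rows make up. A row lasts 1/12 s, in which the tool goes at most 41.7 mm and 7.16 degrees, less where a joint would pass 70% of its speed; a pose out of reach is approached as far as the arm can. A call with a gripper value outside its range is refused whole. The fingers move at their own pace and stop on an object; "newtons" is the grip in N (left out, the last holds). Time passes only in rows, so rows that repeat a pose let the fingers close. It gives the time, the measured TCP pose, the force and the opening at its end, in the units of the state.
- bot.state(): the state, without advancing time (a new reading comes with each control period).
- bot.camera(name): name is "scene" or "top" or "wrist"; returns a dict with "img" (384x512x3 uint8, red, green, blue), "vertical_fov" (degrees; the focal length in pixels is half the picture's height over the tangent of half this angle, whatever the lens; pixels are square), "cx", "cy" (the principal point, pixels), "rvec" (rotation vector, rad) and "tvec" (3), from world to camera coordinates, as OpenCV has them; the wrist camera has in their place "hand_eye" (4x4, takes a point from camera to tool coordinates, whose origin is the TCP and whose axes are the tool frame's). Camera axes: x right, y down, z forward; pixel columns grow to the right and rows downward; lengths in m; the calibration is good to about 2 mm. A picture is of the moment at which its call begins: read the wrist's pose just before it. There is no depth.
- bot.close_job(): hands the job in, once; it reports no verdict.
The state is a dict: "clock": time; "joint_positions": joint angles; "dq": joint speeds; "effort": joint torques, N m; "position": TCP position; "ee_rot": TCP orientation; "contact_force": force on the tool from outside, world axes, zero at the start; "wrist_torque": the same for the moment, N m; "gripper_width": finger opening in m.
Only numpy, scipy, OpenCV 4.12 (cv2) and the standard library are available. Lean on these libraries where they do the work, as an engineer would, in place of code of your own. Each camera call takes 0.05 s, during which the arm holds its last target. There are 200 camera calls.

### The job

Get the trickle filter ready: spread all the ceramic media blocks, the heaped ones in the tray and any that lie beside it, over the tray floor in one even layer, none on top of another, a finger's breadth (15 mm) of gap between neighbours and both ends of the tray in use. Then slide the drip cover fully home along its rails until its flexible tab clicks down behind the ledge, and finally lay the spray bar level and centred across its two raised saddles. Do not disturb the jars and the pump.

Things in the scene. Friction and masses are not known exactly. Their poses are not given: they have to be found in the camera images.
- tray: grey plastic filter tray fixed to the bench, open on top. Origin on the bench under its middle; z up, y along its length and rails, x across, away from the robot. Inside 160 mm (x) by 280 mm (y), white floor 6 mm thick, side walls 52 and end walls 48 mm high, 6 mm thick. 16 mm rails on both long sides (centres at x = +-94 mm, tops 69 mm high) run from y = -146 to +479 mm, where the cover parks
- tray_floor (a point): middle of the tray's inner floor, 6 mm above the bench, axes as the tray
- saddle_mid (a point): midway between two saddles at the tray's far side, at the height of the spray bar's axis when it lies in them (100.6 mm); at tray x = 125 mm; axes as the tray. The saddles are posts 12 mm thick, 55 mm either side of it along tray y, each with an open 90 degree V on top: bottom 85 mm, tips 103 mm above the bench, 37 mm between the tips
- cover (a joint): the drip cover, a white perforated plate 168 x 290 x 6 mm on the rails (underside 58 mm above the bench); value = how far it is slid open (m) along tray +y: 0 fully home, 0.33 fully open, tray clear. It cannot leave the rails; about 2 N moves it and it stays where left; the last 25 mm need about 10 N to bend the tab up the ramp; stop at -0.003. A block higher than 55 mm blocks it
- cover_grip (a point): grip point on the cover's handle, an upright rib 80 mm long across the tray (x), 16 mm thick (y), from 64 to 96 mm above the bench, this point 83 mm up, on the tray's middle line; at tray y = -50 mm when the cover is home, and moves with it; axes as the tray
- tab (a joint): the flexible tab, a sprung grey leaf 40 mm wide, 64 mm long on the cover's leading (-y) end, sticking out 42 mm; value = how far it is bent up (rad): 0 relaxed, about 0.11 on top of the ledge; it drops back to 0 with the click when the cover is home, and then keeps it from sliding back (lifting the tab frees it)
- tab_nose (a point): underside of the nose at the tab's free end, 55 mm above the bench when relaxed, at tray y = -183 mm when the cover is home; moves with the cover. The 50 mm wide ledge it clicks behind is outside the tray's -y end wall: ramp towards +y, top 61 mm high, upright back face at y = -177 mm
- block_a: porous cream ceramic filter-media block, a 46 mm cube with rounded edges and a dark round bore in each face, about 90 g; origin at its centre; any face may be up. In the bottom of the heap in the tray
- block_b: porous cream ceramic filter-media block, a 46 mm cube with rounded edges and a dark round bore in each face, about 90 g; origin at its centre; any face may be up. In the bottom of the heap in the tray
- block_c: porous cream ceramic filter-media block, a 46 mm cube with rounded edges and a dark round bore in each face, about 90 g; origin at its centre; any face may be up. In the bottom of the heap in the tray
- block_d: porous cream ceramic filter-media block, a 46 mm cube with rounded edges and a dark round bore in each face, about 90 g; origin at its centre; any face may be up. On top of the heap in the tray; may be absent
- block_e: porous cream ceramic filter-media block, a 46 mm cube with rounded edges and a dark round bore in each face, about 90 g; origin at its centre; any face may be up. On the bench beside the tray; may be absent
- block_f: porous cream ceramic filter-media block, a 46 mm cube with rounded edges and a dark round bore in each face, about 90 g; origin at its centre; any face may be up. On the bench beside the tray; may be absent
- spray_bar: white spray bar 200 mm long along its x, 160 g: a round tube of 22 mm diameter with a tee block in the middle to grip (44 mm long, 30 mm wide in y, 28 mm high) and 14 mm long, 28 mm square end caps. Starts flat on the bench. Origin at its middle on the underside of the tee; tube axis 14 mm above it. The bare tube, 22 to 86 mm from the middle, lies in the saddles
- jar_1: round glass jar with a white collar and red stopper, 96 mm wide, 136 mm high, origin under its middle; to be left alone
- jar_2: another such jar, to be left alone
- pump: small black air pump, 70 x 100 mm, 90 mm high, origin under its middle; to be left alone
Things that resemble listed ones, but are neither listed nor needed, are in the scene too. What is shaped like the block_c but purple or yellow is not meant.

How it is judged:
By the outcome, as a careful person would: the job done as asked, in the order asked, and still so for the second after the job is handed in, with the robot touching nothing.
Of block_d, block_e, block_f only 1 to 3 are there at a start; the rules pass over those that are not, and their reading is None.
At some moment in a run one of spray_bar may be knocked a few centimetres aside while the robot is not near it.
Once in a run the grip may slacken for a moment while it holds something.
It also fails if it takes over 200 s, if anything falls off the work surface, if the arm or the gripper's body presses on something with over 40 N, if the wrist force passes 120 N, or if a joint passes its speed limit or range.

## Working session

There is one attempt and no reset: what is moved stays moved. The work goes in short steps, Python scripts to look and compute and a tool call to move; the robot and the scene stay as the last step left them, time stands still between calls to the robot, and variables do not carry over. Pictures are saved under pics/ and viewed, about 12 in all and at most 16, crops included, and the job is handed in when it is done.

Besides the shell and the picture viewer there is one more tool, called as a command line: name --argument value ..., lists and objects as JSON in quotes. play_rows: Moves the arm, as the interface text tells. Its arguments: {"type":"object","properties":{"rows":{"type":"array","items":{"type":"array"}},"newtons":{"type":"number"}},"required":["rows"]}

```bash
ls; mkdir -p pics; cat > h.py <<'E'
import numpy as np,cv2
from bench import bot
def cam(name):
    s=bot.state(); c=bot.camera(name); h=c['img'].shape[0]
    f=h/2/np.tan(np.radians(c['vertical_fov'])/2)
    K=np.array([[f,0,c['cx']],[0,f,c['cy']],[0,0,1]])
    if 'hand_eye' in c:
        T=np.eye(4);T[:3,:3]=np.array(s['ee_rot']);T[:3,3]=s['position']
        M=np.linalg.inv(T@np.array(c['hand_eye']))
        R,t=M[:3,:3],M[:3,3]
    else:
        R=cv2.Rodrigues(np.array(c['rvec'],float))[0];t=np.array(c['tvec'],float)
    return c['img'],K,R,t
def save(n,name):
    img,K,R,t=cam(name)
    cv2.imwrite(f'pics/{n}.png',img[:,:,::-1]); np.savez(f'pics/{n}.npz',K=K,R=R,t=t)
    return img,K,R,t
def load(n):
    d=np.load(f'pics/{n}.npz');return d['K'],d['R'],d['t']
def px(n,u,v,z):
    K,R,t=load(n); d=R.T@np.linalg.inv(K)@[u,v,1]; o=-R.T@t
    return o+d*(z-o[2])/d[2]
def proj(n,p):
    K,R,t=load(n); q=K@(R@np.array(p,float)+t); return q[:2]/q[2]
E
python3 - <<'E'
from h import *
a=save('top0','top')[0];b=save('scene0','scene')[0]
for n in('top0','scene0'):
    im=cv2.imread(f'pics/{n}.png');cv2.imwrite(f'pics/{n}b.png',cv2.resize(im,(800,600),interpolation=cv2.INTER_CUBIC))
s=bot.state();print(s)
K,R,t=load('top0');print(K,-R.T@t,R)
E
```

```text
pics
{'clock': 0.1, 'joint_positions': array([ 6.62731090e+01,  1.50966940e+01, -2.79870479e+00,  7.21594081e+01,
       -4.26401038e-04,  8.11001212e+01]), 'dq': array([-0.10296343,  0.00813139,  0.09123617,  0.11694708, -0.03366195,
       -0.11076962]), 'effort': array([ 1.65607471e-04, -6.38576746e+01,  3.85062575e+01,  1.00809603e-02,
       -2.12119271e-04, -1.05247429e-05]), 'position': array([0.13427309, 0.50728826, 0.23087687]), 'ee_rot': array([[ 2.55901359e-01,  9.66702825e-01, -3.78085138e-04],
       [ 9.66702436e-01, -2.55901600e-01, -8.78700147e-04],
       [-9.46194506e-04, -1.40635262e-04, -9.99999542e-01]]), 'contact_force': array([0.42599373, 0.06916661, 0.39977835]), 'wrist_torque': array([ 0.04441277, -0.00814929, -0.00399883]), 'gripper_width': 0.08568144730775253}
[[405.45192984   0.         254.62599902]
 [  0.         405.45192984 192.03418077]
 [  0.           0.           1.        ]] [ 0.49459215 -0.08873044  1.02356694] [[-0.02318551 -0.9994107   0.02531192]
 [-0.99672831  0.02114755 -0.07800928]
 [ 0.07742802 -0.02703779 -0.99663126]]
```

View pics/top0b.png

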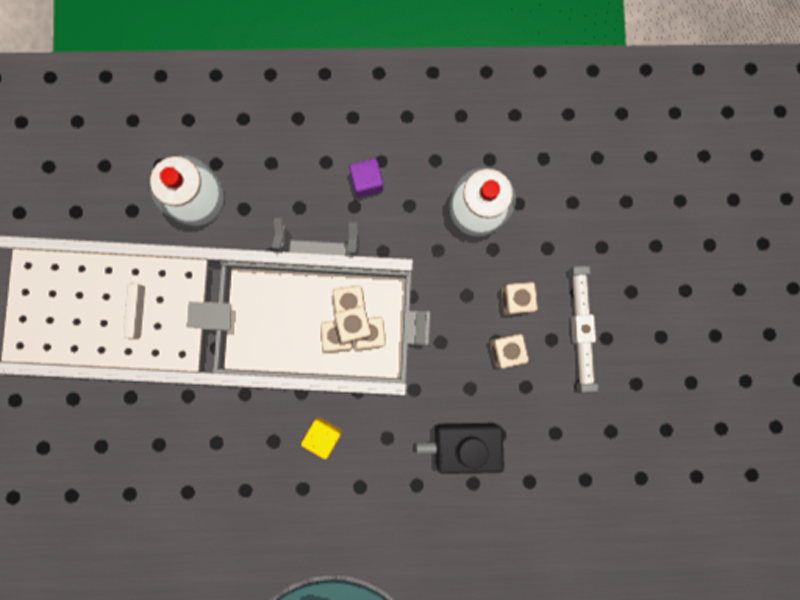

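View pics/scene0b.png

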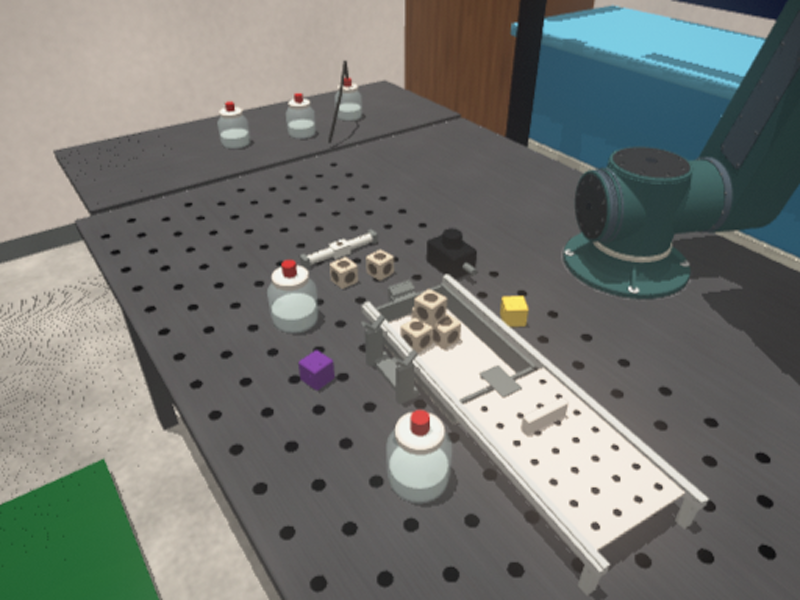

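Top view (800 px scale): the tray is at centre-left, with its cover parked left and open. The heap has 4 blocks near (350,320), and two cream blocks lie at (520,298) and (511,351). The spray bar is at (585,330), jars at (185,190) and (482,203), and the pump at (470,448). The purple (366,177) and yellow (321,438) cubes are decoys. All six blocks are present.

```bash
python3 - <<'E'
from h import *
im=cv2.imread('pics/top0.png')
cv2.imwrite('pics/c1.png',cv2.resize(im[155:265,195:395],(800,440),interpolation=cv2.INTER_CUBIC))
E
```

```text
(no output)
```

View pics/c1.png

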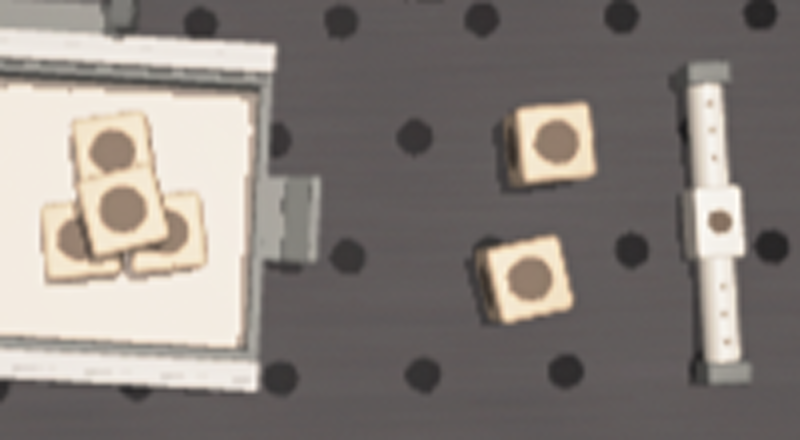

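```bash
cat > m1.py <<'E'
from h import *
c=lambda x,y,z:px('top0',195+x/4,155+y/4,z)
b=lambda x,y,z:px('top0',x*.64,y*.64,z)
A=c(275,43,.069);B=c(258,392,.069);L=b(0,237,.069);L2=b(0,374,.069)
print('corners',A,B,np.linalg.norm(A-B),'expect .204'); 
d=A-L;print('ang rail',np.degrees(np.arctan2(-d[0],-d[1])) , 'end', np.degrees(np.arctan2((A-B)[1],(A-B)[0])))
# floor corners z=.006
for p in((254,95),(242,348)):print('floor',c(*p,.006))
for n,p,z in(('top d',(122,210),.098),('a',(112,150),.052),('b left',(78,240),.052),('c right',(170,232),.052),('e',(557,142),.046),('f',(530,279),.046),('tee',(720,221),.028)):print(n,c(*p,z).round(4))
print('cap',c(708,72,.028),c(728,372,.028))
print('handle top',b(138,285,.096),b(130,336,.096))
print('jar',b(487,190,.14),b(172,178,.14),'pump',b(470,448,.09))
E
python3 m1.py
```

```text
corners [ 0.63090971 -0.13775772  0.069     ] [ 0.42572721 -0.12269899  0.069     ] 0.20573434934202356 expect .204
ang rail 4.1970052886394935 end -4.197518712888891
floor [ 0.60707894 -0.12690051  0.006     ]
floor [ 0.44862457 -0.11561706  0.006     ]
top d [ 0.5326 -0.0466  0.098 ]
a [ 0.5706 -0.0392  0.052 ]
b left [ 0.5171 -0.018   0.052 ]
c right [ 0.5206 -0.073   0.052 ]
e [ 0.5702 -0.309   0.046 ]
f [ 0.4876 -0.2894  0.046 ]
tee [ 0.5204 -0.4125  0.028 ]
cap [ 0.61328352 -0.40927543  0.028     ] [ 0.42772232 -0.41312644  0.028     ]
handle top [0.59667469 0.26414329 0.096     ] [0.5227149  0.27497255 0.096     ]
jar [ 0.71768065 -0.24329151  0.14      ] [0.74230107 0.20131003 0.14      ] pump [ 0.3488513  -0.21411566  0.09      ]
```

play_rows --rows '[[0, [0.133, -0.185, 0.023], 4], [0, [0.133, -0.185, 0.023], 4], [0, [0.133, -0.185, 0.023], 4], [0, [0.133, -0.185, 0.023], 4], [0, [0.133, -0.185, 0.023], 4], [0, [0.133, -0.185, 0.023], 4], [0, [0.133, -0.185, 0.023], 4]]' --newtons 40

```text
clock: 0.68
position: [0.2692, 0.3199, 0.2547]
ee_rot: [[0.192, 0.981, 0.001], [0.981, -0.192, -0.0], [-0.0, 0.001, -1.0]]
contact_force: [-0.5, -0.2, -0.4]
gripper_width: 0.0852
```

play_rows --rows '[[0, [0.133, -0.185, 0.023], 4], [0, [0.133, -0.185, 0.023], 4], [0, [0.133, -0.185, 0.023], 4], [0, [0.133, -0.185, 0.023], 4], [0, [0.133, -0.185, 0.023], 4], [0, [0.133, -0.185, 0.023], 4], [0, [0.133, -0.185, 0.023], 4]]'

```text
clock: 1.27
position: [0.4025, 0.1351, 0.2771]
ee_rot: [[0.123, 0.992, 0.0], [0.992, -0.123, -0.001], [-0.0, 0.0, -1.0]]
contact_force: [-1.9, 1.6, -0.5]
gripper_width: 0.0855
```

play_rows --rows '[[0, [0.133, -0.185, 0.023], 3], [0, [0.133, -0.185, 0.023], 3], [0, [0.133, -0.185, 0.023], 3], [0, [0.133, -0.185, 0.023], 3], [0, [0.133, -0.185, 0.023], 3], [0, [0.133, -0.185, 0.023], 3], [0, [0.133, -0.185, 0.023], 3]]'

```text
clock: 1.85
position: [0.5355, -0.0498, 0.2992]
ee_rot: [[0.069, 0.998, -0.001], [0.998, -0.069, -0.0], [-0.0, -0.001, -1.0]]
contact_force: [0.1, 0.4, 0.1]
gripper_width: 0.0852
```

```bash
python3 - <<'E'
from h import *
save('w1','wrist')
s=bot.state();print(s['clock'],s['position'],np.degrees(np.arctan2(s['ee_rot'][1][0],s['ee_rot'][0][0])),s['joint_positions'])
im=cv2.imread('pics/w1.png');cv2.imwrite('pics/w1b.png',cv2.resize(im,(800,600)))
K,R,t=load('w1');print(-R.T@t,R)
E
```

```text
1.9 [ 0.53423893 -0.04810268  0.29934174] 86.0703423739241 [-1.38576493e+01  1.57305131e+01  8.66187197e+00  8.30084333e+01
  1.06802870e-02 -9.92801424e+00]
[ 0.46970824 -0.04617869  0.44251746] [[ 6.85586990e-02  9.97647001e-01  4.06698565e-04]
 [ 9.63491316e-01 -6.63172517e-02  2.59396428e-01]
 [ 2.58813040e-01 -1.73920311e-02 -9.65770846e-01]]
```

View pics/w1b.png

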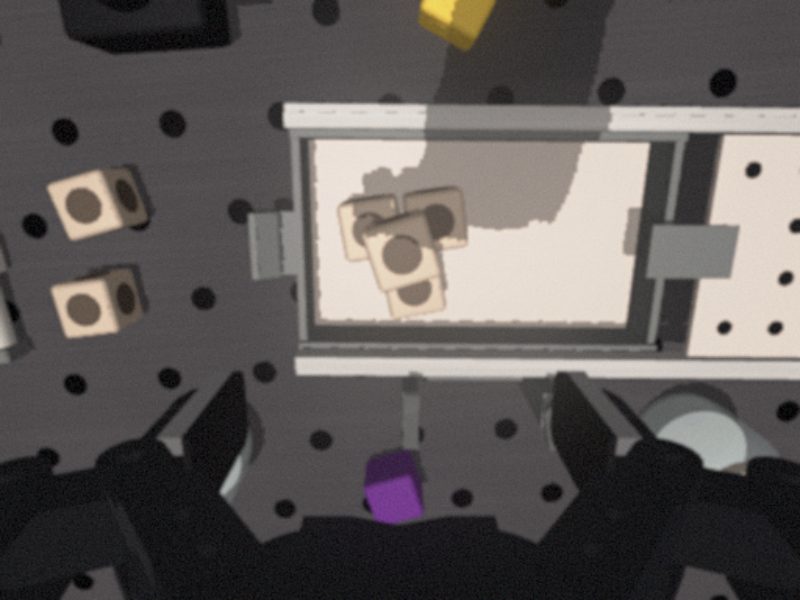

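Wrist view (800 px): the heap is clear. Block d's bore is at (402,254), the blocks under it at (367,228), (440,220) and (415,290), and the bench blocks at (85,205) and (84,309). The tray interior is fully visible.

```bash
cat > m2.py <<'E'
from h import *
b=lambda x,y,z:px('w1',x*.64,y*.64,z)
print('rail end',b(284,104,.069),b(297,377,.069))
print('floor',[b(*p,.006).round(4) for p in((313,139),(317,324),(650,143),(629,326))])
print('d',b(402,254,.098),[b(*p,.098).round(4) for p in((424,212),(441,275),(384,291))])
for n,p,z in(('a',(415,290),.052),('b r',(440,220),.052),('c l',(367,228),.052),('e',(84,309),.046),('f',(85,205),.046)):print(n,b(*p,z).round(4))
print('e dir',[b(*p,.046) for p in((57,338),(118,327))],'f',[b(*p,.046) for p in((75,241),(131,226))])
print('b edge',[b(*p,.052) for p in((405,193),(462,187),(467,243))],'c edge',[b(*p,.052) for p in((338,208),(348,262))],'a edge',[b(*p,.052) for p in((392,319),(444,308))])
E
python3 m2.py
```

```text
rail end [ 0.42869761 -0.12261653  0.069     ] [ 0.63247764 -0.13823178  0.069     ]
floor [array([ 0.4503, -0.1152,  0.006 ]), array([ 0.6096, -0.1295,  0.006 ]), array([0.4725, 0.1613, 0.006 ]), array([0.6309, 0.1518, 0.006 ])]
d [ 0.53381143 -0.04810235  0.098     ] [array([ 0.5062, -0.0314,  0.098 ]), array([ 0.5504, -0.0221,  0.098 ]), array([ 0.5592, -0.0624,  0.098 ])]
a [ 0.572 -0.04   0.052]
b r [ 0.518  -0.0176  0.052 ]
c l [ 0.5203 -0.0738  0.052 ]
e [ 0.571  -0.3096  0.046 ]
f [ 0.4885 -0.2897  0.046 ]
e dir [array([ 0.59416218, -0.33758925,  0.046     ]), array([ 0.58816028, -0.285275  ,  0.046     ])] f [array([ 0.51553035, -0.30391472,  0.046     ]), array([ 0.50691003, -0.25763564,  0.046     ])]
b edge [array([ 0.49592498, -0.04297807,  0.052     ]), array([4.94437338e-01, 1.23052405e-04, 5.20000000e-02]), array([0.53720583, 0.00244434, 0.052     ])] c edge [array([ 0.50362256, -0.09456153,  0.052     ]), array([ 0.54580221, -0.09091739,  0.052     ])] a edge [array([ 0.59482327, -0.05995047,  0.052     ]), array([ 0.58846021, -0.01771546,  0.052     ])]
```

play_rows --rows '[[0, [0, 0, -0.04], 7], [0, [0, 0, -0.08], 14], [0, [0, 0, -0.12], 16], [0, [0, 0, -0.16], 16], [0, [0, 0, -0.2], 16], [0, [0, 0, -0.23], 16], [0, [0, 0, -0.244], 16], [0, [0, 0, -0.244], 16]]'

```text
clock: 2.57
position: [0.5307, -0.0453, 0.0534]
ee_rot: [[-0.212, 0.977, -0.005], [0.977, 0.212, 0.002], [0.003, -0.005, -1.0]]
contact_force: [-0.0, 0.8, -0.2]
gripper_width: 0.0855
```

play_rows --rows '[[1, [0, 0, 0], 0], [1, [0, 0, 0], 0], [1, [0, 0, 0], 0], [1, [0, 0, 0], 0], [1, [0, 0, 0], 0], [1, [0, 0, 0], 0], [1, [0, 0, 0], 0], [1, [0, 0, 0], 0]]'

```text
clock: 3.23
position: [0.5342, -0.0473, 0.0578]
ee_rot: [[-0.211, 0.977, 0.002], [0.978, 0.211, 0.0], [-0.001, 0.002, -1.0]]
contact_force: [-1.1, 2.3, 9.4]
gripper_width: 0.0459
```

play_rows --rows '[[1, [0, 0, 0.03], 0], [1, [0, 0, 0.06], 0], [1, [0.01, 0.025, 0.08], -4], [1, [0.02, 0.06, 0.08], -9], [1, [0.035, 0.1, 0.08], -14], [1, [0.05, 0.135, 0.06], -16], [1, [0.05, 0.148, 0.03], -16], [1, [0.05, 0.148, 0.01], -16]]'

```text
clock: 3.9
position: [0.5837, 0.1039, 0.0653]
ee_rot: [[0.064, 0.998, 0.001], [0.998, -0.064, 0.001], [0.001, 0.001, -1.0]]
contact_force: [-0.0, -0.2, -1.8]
gripper_width: 0.0458
```

play_rows --rows '[[1, [0, 0, -0.02], 0], [1, [0, 0, -0.04], 0], [1, [0, 0, -0.05], 0], [1, [0, 0, -0.054], 0], [1, [0, 0, -0.054], 0], [0.3, [0, 0, -0.054], 0], [0.3, [0, 0, -0.054], 0], [0.3, [0, 0, -0.054], 0]]'

```text
clock: 4.57
position: [0.584, 0.1005, 0.0132]
ee_rot: [[0.067, 0.998, 0.002], [0.998, -0.067, 0.0], [0.0, 0.001, -1.0]]
contact_force: [-0.9, -0.1, 0.3]
gripper_width: 0.0601
```

play_rows --rows '[[0.3, [0, 0, 0.04], 0], [0.3, [0, 0, 0.08], 0], [0.3, [-0.01, -0.03, 0.12], 3], [0.3, [-0.02, -0.06, 0.16], 6], [0.3, [-0.03, -0.09, 0.19], 9], [0.3, [-0.03, -0.12, 0.2], 9], [0.3, [-0.012, -0.141, 0.2], 9], [0.3, [-0.012, -0.141, 0.2], 9]]'

```text
clock: 5.23
position: [0.5737, -0.0451, 0.2146]
ee_rot: [[-0.087, 0.996, 0.005], [0.996, 0.087, -0.002], [-0.002, 0.005, -1.0]]
contact_force: [0.1, -0.3, -0.5]
gripper_width: 0.0597
```

```bash
python3 - <<'E'
from h import *
save('w2','wrist')
im=cv2.imread('pics/w2.png');cv2.imwrite('pics/w2b.png',cv2.resize(im,(800,600)))
E
```

```text
(no output)
```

View pics/w2b.png

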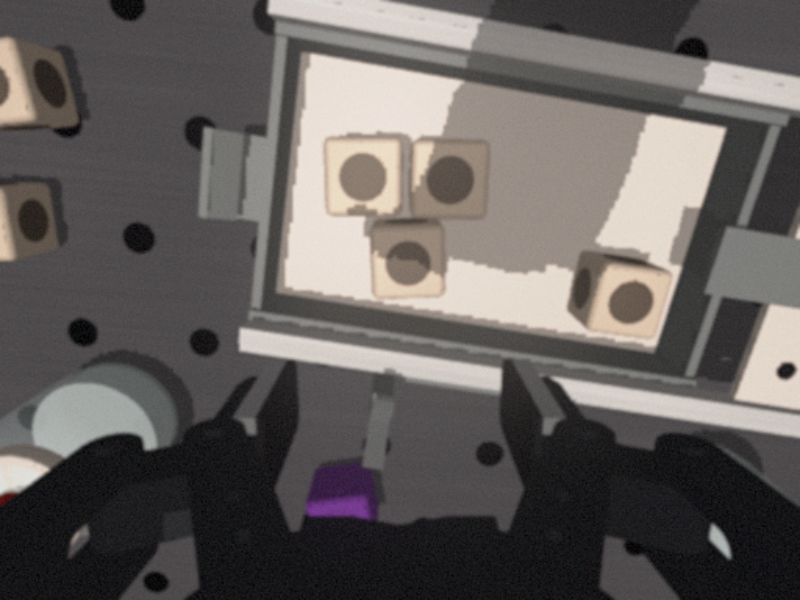

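The view shows d placed at (631,302) near the +y end. The heap is flat: a (408,263), b (450,179), c (363,176).

```bash
python3 - <<'E'
from h import *
b=lambda x,y,z:px('w2',x*.64,y*.64,z)
O=np.array([.540,.016]);th=np.radians(-4.2);R=np.array([[np.cos(th),-np.sin(th)],[np.sin(th),np.cos(th)]])
s=bot.state();print(s['position'],np.degrees(np.arctan2(s['ee_rot'][1][0],s['ee_rot'][0][0])))
for n,p in(('a',(408,263)),('b',(450,179)),('c',(363,176)),('d',(631,302))):
    w=b(*p,.052);print(n,w.round(4),(R.T@(w[:2]-O)).round(4))
def yaw(p,q):
    d=b(*q,.052)-b(*p,.052);return np.degrees(np.arctan2(d[1],d[0]))
print('yaws y-dir a',yaw((374,296),(444,297)),'b',yaw((412,140),(489,142)),'c',yaw((327,215),(402,215)),'d',yaw((582,328),(657,339)))
print('floor',[b(*p,.006).round(4) for p in((302,53),(278,291),(726,127),(656,352))])
E
```

```text
[ 0.57253123 -0.04296519  0.21336065] 94.98599623995833
a [ 0.5708 -0.0406  0.052 ] [ 0.0348 -0.0542]
b [ 0.5185 -0.0207  0.052 ] [-0.0187 -0.0382]
c [ 0.5213 -0.0717  0.052 ] [-0.0122 -0.0888]
d [0.5833 0.1006 0.052 ] [0.037  0.0875]
yaws y-dir a 94.18631028631991 b 93.57990752482142 c 95.01890290419487 d 86.3551518341308
floor [array([ 0.4509, -0.1186,  0.006 ]), array([ 0.6089, -0.1299,  0.006 ]), array([0.4713, 0.1607, 0.006 ]), array([0.6311, 0.1499, 0.006 ])]
```

play_rows --rows '[[0.15, [0, 0, -0.04], 0], [0.15, [0, 0, -0.08], 0], [0.15, [0, 0, -0.12], 0], [0.15, [0, 0, -0.16], 0], [0.15, [0, 0, -0.185], 0], [0.15, [0, 0, -0.2], 0], [0.15, [0, 0, -0.2], 0], [1, [0, 0, -0.2], 0]]'

```text
clock: 5.95
position: [0.5709, -0.0398, 0.0122]
ee_rot: [[-0.091, 0.996, -0.001], [0.996, 0.091, 0.0], [0.0, -0.001, -1.0]]
contact_force: [0.9, -0.4, 0.3]
gripper_width: 0.062
```

play_rows --rows '[[1, [0, 0, 0], 0], [1, [0, 0, 0], 0], [1, [0, 0, 0], 0], [1, [0, 0, 0], 0], [1, [0, 0, 0], 0], [1, [0, 0, 0], 0]]'

```text
clock: 6.45
position: [0.5723, -0.0404, 0.0138]
ee_rot: [[-0.09, 0.996, 0.003], [0.996, 0.09, -0.0], [-0.0, 0.003, -1.0]]
contact_force: [-0.8, 1.6, 7.7]
gripper_width: 0.0457
```

play_rows --rows '[[1, [0, 0, 0.035], 0], [1, [0, 0, 0.07], 0], [1, [-0.015, 0.035, 0.08], -3], [1, [-0.03, 0.07, 0.08], -6], [1, [-0.045, 0.105, 0.08], -9.4], [1, [-0.0615, 0.135, 0.08], -9.4], [1, [-0.0615, 0.1465, 0.05], -9.4], [1, [-0.0615, 0.1465, 0.02], -9.4]]'

```text
clock: 7.12
position: [0.5106, 0.1087, 0.0338]
ee_rot: [[0.071, 0.997, 0.005], [0.997, -0.071, 0.001], [0.001, 0.005, -1.0]]
contact_force: [0.7, -1.2, -1.7]
gripper_width: 0.0456
```

play_rows --rows '[[1, [0, 0, -0.012], 0], [1, [0, 0, -0.018], 0], [1, [0, 0, -0.018], 0], [1, [0, 0, -0.018], 0], [0.3, [0, 0, -0.018], 0], [0.3, [0, 0, -0.018], 0], [0.3, [0, 0, -0.018], 0]]'

```text
clock: 7.7
position: [0.5103, 0.1059, 0.0149]
ee_rot: [[0.074, 0.997, 0.001], [0.997, -0.074, 0.0], [0.0, 0.001, -1.0]]
contact_force: [0.1, 0.5, 0.1]
gripper_width: 0.06
```

play_rows --rows '[[0.3, [0, 0, 0.04], 0], [0.3, [0, 0, 0.08], -7], [0.1, [0, -0.03, 0.09], -14], [0.1, [0.0085, -0.06, 0.09], -21], [0.1, [0.0085, -0.09, 0.09], -28], [0.1, [0.0085, -0.12, 0.09], -35], [0.1, [0.0085, -0.1265, 0.09], -42], [0.1, [0.0085, -0.1265, 0.09], -49]]'

```text
clock: 8.37
position: [0.5186, -0.0227, 0.1046]
ee_rot: [[0.806, 0.591, 0.001], [0.591, -0.806, -0.0], [0.0, 0.001, -1.0]]
contact_force: [0.7, 1.5, -0.7]
gripper_width: 0.0768
```

play_rows --rows '[[0.1, [0, 0, 0], -7], [0.1, [0, 0, 0], -14], [0.1, [0, 0, 0], -21], [0.1, [0, 0, 0], -28], [0.1, [0, 0, 0], -33], [0.1, [0, 0, -0.04], -33], [0.1, [0, 0, -0.075], -33], [0.1, [0, 0, -0.09], -33]]'

```text
clock: 9.03
position: [0.5168, -0.0203, 0.0114]
ee_rot: [[0.998, 0.066, -0.003], [0.066, -0.998, 0.0], [-0.003, -0.001, -1.0]]
contact_force: [-0.4, 0.5, -0.3]
gripper_width: 0.0768
```

play_rows --rows '[[0.1, [0, 0, 0], 0], [1, [0, 0, 0], 0], [1, [0, 0, 0], 0], [1, [0, 0, 0], 0], [1, [0, 0, 0], 0], [1, [0, 0, 0], 0], [1, [0, 0, 0], 0], [1, [0, 0, 0], 0]]'

```text
clock: 9.7
position: [0.5188, -0.0206, 0.015]
ee_rot: [[0.998, 0.066, 0.001], [0.066, -0.998, -0.0], [0.001, 0.0, -1.0]]
contact_force: [-0.7, -0.2, 7.3]
gripper_width: 0.0457
```

play_rows --rows '[[1, [0, 0, 0.04], 0], [1, [0, 0, 0.07], 7], [1, [0.015, 0.01, 0.08], 14], [1, [0.03, 0.02, 0.08], 21], [1, [0.045, 0.03, 0.08], 28], [1, [0.059, 0.0333, 0.08], 35], [1, [0.059, 0.0333, 0.08], 42], [1, [0.059, 0.0333, 0.08], 49]]'

```text
clock: 10.37
position: [0.5779, 0.0132, 0.0943]
ee_rot: [[0.6, 0.8, 0.0], [0.8, -0.6, 0.0], [0.0, 0.0, -1.0]]
contact_force: [0.5, 0.5, -0.7]
gripper_width: 0.0456
```

play_rows --rows '[[1, [0, 0, 0], 7], [1, [0, 0, 0], 14], [1, [0, 0, 0], 21], [1, [0, 0, 0], 28], [1, [0, 0, 0], 33], [1, [0, 0, -0.03], 33], [1, [0, 0, -0.06], 33], [1, [0, 0, -0.073], 33]]'

```text
clock: 11.03
position: [0.576, 0.013, 0.0187]
ee_rot: [[0.074, 0.997, -0.003], [0.997, -0.074, 0.0], [0.0, -0.003, -1.0]]
contact_force: [0.3, 1.0, -1.4]
gripper_width: 0.0456
```

play_rows --rows '[[1, [0, 0, -0.006], 0], [1, [0, 0, -0.006], 0], [1, [0, 0, -0.006], 0], [0.3, [0, 0, -0.006], 0], [0.3, [0, 0, -0.006], 0], [0.3, [0, 0, -0.006], 0]]'

```text
clock: 11.53
position: [0.5776, 0.0128, 0.0157]
ee_rot: [[0.074, 0.997, 0.001], [0.997, -0.074, -0.0], [-0.0, 0.001, -1.0]]
contact_force: [0.3, -0.4, -0.7]
gripper_width: 0.0598
```

play_rows --rows '[[0.3, [0, 0, 0.04], 0], [0.3, [0, 0, 0.08], 3], [0.3, [-0.02, -0.03, 0.09], 6], [0.3, [-0.04, -0.06, 0.09], 9], [0.3, [-0.056, -0.0855, 0.09], 9], [0.3, [-0.056, -0.0855, 0.07], 9], [0.3, [-0.056, -0.0855, 0.03], 9], [0.3, [-0.056, -0.0855, 0], 9]]'

```text
clock: 12.2
position: [0.5214, -0.0733, 0.0144]
ee_rot: [[-0.082, 0.997, 0.002], [0.997, 0.082, -0.001], [-0.001, 0.002, -1.0]]
contact_force: [0.1, 0.4, -0.8]
gripper_width: 0.0597
```

play_rows --rows '[[0.3, [0, 0, 0], 0], [1, [0, 0, 0], 0], [1, [0, 0, 0], 0], [1, [0, 0, 0], 0], [1, [0, 0, 0], 0], [1, [0, 0, 0], 0], [1, [0, 0, 0], 0]]'

```text
clock: 12.78
position: [0.5218, -0.0727, 0.016]
ee_rot: [[-0.083, 0.997, 0.001], [0.997, 0.083, -0.0], [-0.0, 0.001, -1.0]]
contact_force: [-0.0, -0.0, -0.9]
gripper_width: 0.0456
```

play_rows --rows '[[1, [0, 0, 0.02], 0], [1, [0, 0, 0.025], -4], [1, [-0.0243, 0.003, 0.025], -9], [1, [-0.0243, 0.003, 0.01], -9], [1, [-0.0243, 0.003, 0.002], -9], [1, [-0.0243, 0.003, 0.002], -9], [0.3, [-0.0243, 0.003, 0.002], -9], [0.3, [-0.0243, 0.003, 0.002], -9]]'

```text
clock: 13.45
position: [0.4977, -0.0698, 0.0176]
ee_rot: [[0.073, 0.997, 0.0], [0.997, -0.073, -0.0], [-0.0, 0.0, -1.0]]
contact_force: [0.4, -0.6, 1.0]
gripper_width: 0.0596
```

play_rows --rows '[[0.3, [0, 0, 0.04], 0], [0.3, [0, 0, 0.08], 0], [0.2, [0.01, -0.035, 0.1], 5], [0.2, [0.02, -0.075, 0.1], 10], [0.2, [0.034, -0.115, 0.1], 10], [0.2, [0.045, -0.155, 0.1], 10], [0.2, [0.06, -0.195, 0.1], 10], [0.2, [0.0738, -0.23, 0.1], 10]]'

```text
clock: 14.12
position: [0.5714, -0.3023, 0.1179]
ee_rot: [[-0.1, 0.995, 0.001], [0.995, 0.1, -0.001], [-0.001, 0.001, -1.0]]
contact_force: [1.3, -0.2, 0.3]
gripper_width: 0.0684
```

play_rows --rows '[[0.2, [0, -0.01, 0], 0], [0.2, [0, -0.01, 0], 0]]'

```text
clock: 14.28
position: [0.5713, -0.3127, 0.1169]
ee_rot: [[-0.098, 0.995, 0.0], [0.995, 0.098, -0.0], [-0.0, 0.0, -1.0]]
contact_force: [-0.8, 0.6, -1.1]
gripper_width: 0.0683
```

```bash
python3 - <<'E'
from h import *
save('w3','wrist')
s=bot.state();print(s['position'],s['clock'])
im=cv2.imread('pics/w3.png');cv2.imwrite('pics/w3b.png',cv2.resize(im,(800,600)))
E
```

```text
[ 0.5709092  -0.31068779  0.1170273 ] 14.3333
```

View pics/w3b.png

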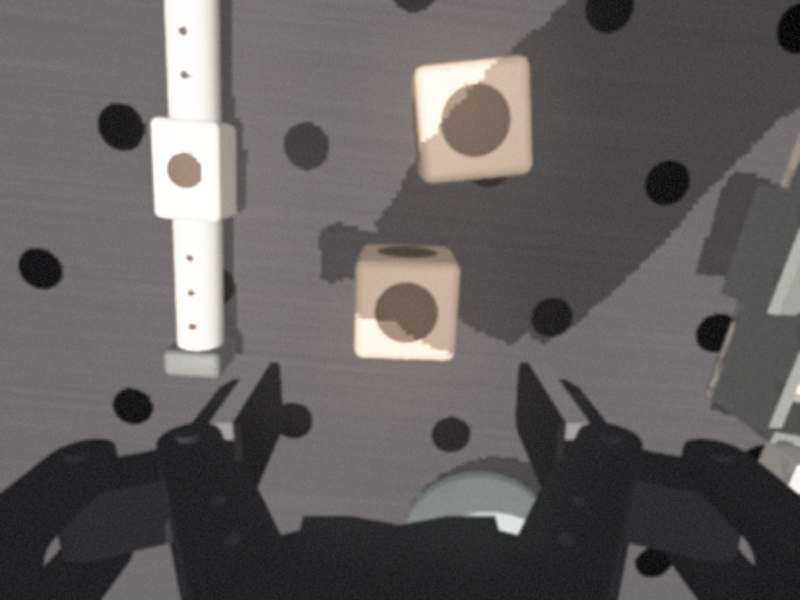

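Block e's top bore is at (406,312), nearly square to the jaws. Block f is at (476,119), and the spray bar's tee at (187,170).

```bash
python3 - <<'E'
from h import *
b=lambda x,y,z:px('w3',x*.64,y*.64,z)
print('e',b(406,312,.046),'f',b(476,119,.046),'tee',b(184,170,.028))
def yaw(p,q,z=.046):
    d=b(*q,z)-b(*p,z);return np.degrees(np.arctan2(d[1],d[0]))
print(yaw((356,356),(454,360)),yaw((430,182),(527,172)),'bar x',yaw((165,0),(176,350),.02),yaw((218,0),(223,345),.02), yaw((184,30),(192,327),.025))
E
```

```text
e [ 0.57089265 -0.31021959  0.046     ] f [ 0.4879886  -0.29069628  0.046     ] tee [ 0.52059723 -0.41417723  0.028     ]
93.1726855581979 101.44624728055366 bar x 0.8431547962414797 1.3135122845851135 1.0884231508704372
```

play_rows --rows '[[0.2, [0, -0.001, -0.04], -2], [0.2, [0, -0.001, -0.08], -2], [0.2, [0, -0.001, -0.1], -2], [0.2, [0, -0.001, -0.106], -2], [0.2, [0, -0.001, -0.106], -2], [1, [0, -0.001, -0.106], -2], [1, [0, -0.001, -0.106], -2], [1, [0, -0.001, -0.106], -2]]'

```text
clock: 15.0
position: [0.5719, -0.3111, 0.0135]
ee_rot: [[-0.066, 0.998, 0.003], [0.998, 0.066, -0.002], [-0.002, 0.003, -1.0]]
contact_force: [-1.2, 2.0, 9.4]
gripper_width: 0.0456
```

play_rows --rows '[[1, [0, 0, 0], 0], [1, [0, 0, 0], 0], [1, [0, 0, 0], 0], [1, [0, 0, 0], 0]]'

```text
clock: 15.33
position: [0.572, -0.3111, 0.0135]
ee_rot: [[-0.066, 0.998, 0.003], [0.998, 0.066, -0.002], [-0.002, 0.003, -1.0]]
contact_force: [-0.6, 2.5, 8.0]
gripper_width: 0.0453
```

play_rows --rows '[[1, [0, 0, 0.04], 0], [1, [0, 0, 0.08], 0], [1, [0, 0.02, 0.115], -3], [1, [0, 0.06, 0.115], -6], [1, [0, 0.1, 0.115], -7.8], [1, [0, 0.14, 0.115], -7.8], [1, [0, 0.18, 0.115], -7.8], [1, [0, 0.22, 0.11], -7.8]]'

```text
clock: 16.0
position: [0.5713, -0.0891, 0.1235]
ee_rot: [[0.071, 0.998, 0.003], [0.998, -0.071, -0.001], [-0.001, 0.003, -1.0]]
contact_force: [1.4, -0.3, 0.5]
gripper_width: 0.0454
```

play_rows --rows '[[1, [0, 0.0157, -0.01], 0], [1, [0, 0.0157, -0.04], 0], [1, [0, 0.0157, -0.08], 0], [1, [0, 0.0157, -0.098], 0], [1, [0, 0.0157, -0.103], 0], [1, [0, 0.0157, -0.103], 0], [1, [0, 0.0157, -0.103], 0], [0.3, [0, 0.0157, -0.103], 0]]'

```text
clock: 16.67
position: [0.5716, -0.0752, 0.0195]
ee_rot: [[0.07, 0.998, 0.002], [0.998, -0.07, -0.001], [-0.0, 0.002, -1.0]]
contact_force: [-0.1, 0.3, 0.1]
gripper_width: 0.0562
```

play_rows --rows '[[0.3, [0, 0, 0], 0], [0.3, [0, 0, 0], 0], [0.3, [0, 0, 0.03], 0]]'

```text
clock: 16.92
position: [0.5686, -0.0745, 0.0449]
ee_rot: [[0.07, 0.998, -0.006], [0.998, -0.07, 0.002], [0.001, -0.006, -1.0]]
contact_force: [-1.0, -0.5, -0.1]
gripper_width: 0.0599
```

play_rows --rows '[[0.3, [0, 0, 0.04], 0], [0.3, [-0.01, -0.03, 0.06], 5], [0.2, [-0.025, -0.065, 0.07], 10], [0.2, [-0.04, -0.1, 0.07], 15], [0.2, [-0.055, -0.135, 0.07], 15], [0.2, [-0.07, -0.17, 0.07], 15], [0.2, [-0.0825, -0.205, 0.07], 15], [0.2, [-0.0825, -0.2155, 0.04], 15]]'

```text
clock: 17.58
position: [0.4887, -0.2964, 0.0925]
ee_rot: [[-0.187, 0.982, 0.006], [0.982, 0.187, -0.006], [-0.007, 0.005, -1.0]]
contact_force: [1.3, -0.5, 0.1]
gripper_width: 0.0681
```

play_rows --rows '[[0.2, [0, 0, -0.04], 0], [0.2, [0, 0, -0.068], 0], [0.2, [0, 0, -0.076], 0], [0.2, [0, 0, -0.076], 0], [1, [0, 0, -0.076], 0], [1, [0, 0, -0.076], 0], [1, [0, 0, -0.076], 0], [1, [0, 0, -0.076], 0]]'

```text
clock: 18.25
position: [0.4895, -0.2911, 0.0143]
ee_rot: [[-0.191, 0.982, 0.003], [0.982, 0.191, -0.002], [-0.003, 0.002, -1.0]]
contact_force: [-0.7, 0.7, 9.1]
gripper_width: 0.0455
```

play_rows --rows '[[1, [0, 0, 0], 0], [1, [0, 0, 0], 0], [1, [0, 0, 0.04], 0], [1, [0, 0, 0.08], 0], [1, [0, 0.02, 0.115], -5], [1, [0, 0.06, 0.115], -10], [1, [0, 0.1, 0.115], -15], [1, [0.005, 0.14, 0.115], -15]]'

```text
clock: 18.92
position: [0.4932, -0.1493, 0.1292]
ee_rot: [[0.077, 0.997, 0.003], [0.997, -0.077, -0.001], [-0.001, 0.003, -1.0]]
contact_force: [2.1, -0.3, -0.6]
gripper_width: 0.0457
```

play_rows --rows '[[1, [0.004, 0.04, 0], 0], [1, [0.008, 0.08, 0], 0], [1, [0.01, 0.12, 0], 0], [1, [0.01, 0.155, 0], 0], [1, [0.01, 0.1687, -0.02], 0], [1, [0.01, 0.1687, -0.06], 0], [1, [0.01, 0.1687, -0.09], 0], [1, [0.01, 0.1687, -0.1], 0]]'

```text
clock: 19.58
position: [0.5019, 0.019, 0.025]
ee_rot: [[0.069, 0.998, -0.002], [0.998, -0.069, 0.0], [0.0, -0.002, -1.0]]
contact_force: [-1.0, -1.1, -0.8]
gripper_width: 0.0454
```

play_rows --rows '[[1, [0, 0, -0.007], 0], [1, [0, 0, -0.008], 0], [1, [0, 0, -0.008], 0], [0.3, [0, 0, -0.008], 0], [0.3, [0, 0, -0.008], 0], [0.3, [0, 0, -0.008], 0], [0.3, [0, 0, 0.03], 0], [0.3, [0, 0, 0.07], 0]]'

```text
clock: 20.25
position: [0.5019, 0.0183, 0.0972]
ee_rot: [[0.07, 0.998, -0.004], [0.998, -0.07, 0.0], [0.0, -0.004, -1.0]]
contact_force: [2.1, 0.1, 0.5]
gripper_width: 0.0604
```

play_rows --rows '[[0.1, [0.01, 0.02, 0.04], 0], [0.1, [0.02, 0.04, 0.08], 0], [0.1, [0.03, 0.06, 0.12], 0], [0.1, [0.04, 0.08, 0.15], 0], [0.1, [0.047, 0.11, 0.15], 0], [0.1, [0.047, 0.11, 0.15], 0], [0.1, [0.047, 0.11, 0.15], 0]]'

```text
clock: 20.83
position: [0.5508, 0.1295, 0.2478]
ee_rot: [[0.068, 0.998, 0.001], [0.998, -0.068, 0.0], [0.0, 0.001, -1.0]]
contact_force: [-0.2, -0.9, -0.4]
gripper_width: 0.0765
```

```bash
python3 - <<'E'
from h import *
save('w4','wrist')
s=bot.state();print(s['position'],s['clock'])
im=cv2.imread('pics/w4.png');cv2.imwrite('pics/w4b.png',cv2.resize(im,(800,600)))
E
```

```text
[0.55020001 0.12847372 0.24716874] 20.8833
```

View pics/w4b.png

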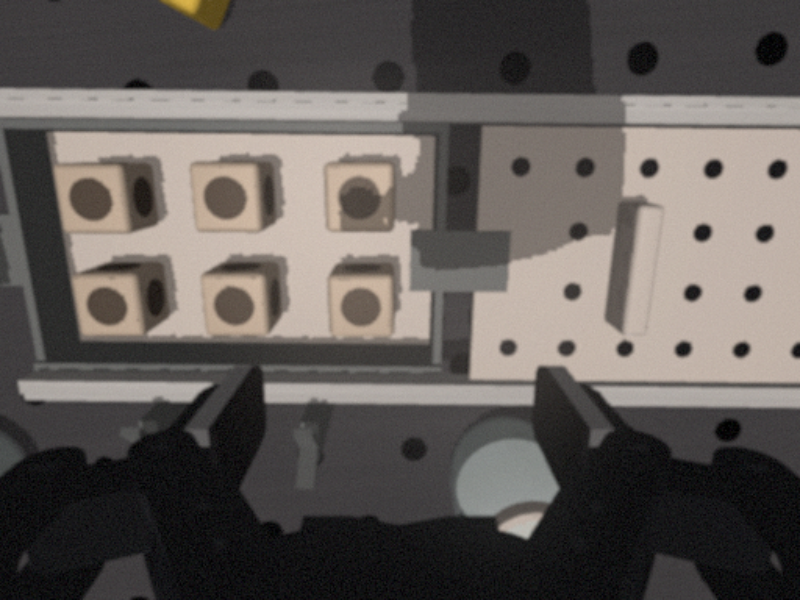

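Six blocks form a clean 2×3 grid, with bores at (91,199), (225,197), (360,199), (107,306), (234,305) and (360,307). The cover handle's top face is at about (643,269).

```bash
python3 - <<'E'
from h import *
b=lambda x,y,z:px('w4',x*.64,y*.64,z)
O=np.array([.540,.016]);th=np.radians(-4.2);R=np.array([[np.cos(th),-np.sin(th)],[np.sin(th),np.cos(th)]])
for p in((91,199),(225,197),(360,199),(107,306),(234,305),(360,307)): print((R.T@(b(*p,.052)[:2]-O)).round(4))
for p in((638,204),(662,207),(648,333),(625,331)):
  w=b(*p,.096);print('handle',w,(R.T@(w[:2]-O)).round(4))
E
```

```text
[-0.0354 -0.0891]
[-0.0372 -0.001 ]
[-0.0365  0.0877]
[ 0.0379 -0.0892]
[ 0.0367 -0.0009]
[0.0376 0.0866]
handle [0.52032253 0.26847492 0.096     ] [-0.0381  0.2504]
handle [0.52296658 0.28233609 0.096     ] [-0.0365  0.2644]
handle [0.5995291  0.27896075 0.096     ] [0.0401 0.2666]
handle [0.5972693  0.26479986 0.096     ] [0.0389 0.2523]
```

play_rows --rows '[[0.1, [0, 0.04, 0], 0], [0.1, [0.005, 0.08, 0], 0], [0.1, [0.009, 0.12, 0], 0], [0.1, [0.009, 0.145, -0.02], 0], [0.1, [0.009, 0.145, -0.06], 0], [0.1, [0.009, 0.145, -0.1], 0], [0.1, [0.009, 0.145, -0.14], 0], [0.1, [0.009, 0.145, -0.165], 0]]' --newtons 60

```text
clock: 21.55
position: [0.5573, 0.2715, 0.0782]
ee_rot: [[0.071, 0.997, -0.004], [0.997, -0.071, -0.002], [-0.002, -0.004, -1.0]]
contact_force: [-0.2, 0.3, -1.6]
gripper_width: 0.0765
```

play_rows --rows '[[0.1, [0, 0, -0.01], 0], [0.1, [0, 0, -0.01], 0], [1, [0, 0, -0.01], 0], [1, [0, 0, -0.01], 0], [1, [0, 0, -0.01], 0], [1, [0, 0, -0.01], 0], [1, [0, 0, -0.01], 0], [1, [0, 0, -0.01], 0]]'

```text
clock: 22.22
position: [0.5599, 0.2735, 0.0734]
ee_rot: [[0.07, 0.998, 0.002], [0.998, -0.07, 0.001], [0.001, 0.002, -1.0]]
contact_force: [-3.1, -0.1, 8.9]
gripper_width: 0.0149
```

play_rows --rows '[[1, [0, 0, 0], 0], [1, [0, 0, 0], 0], [1, [0, 0, 0], 0], [1, [0, 0, 0], 0]]'

```text
clock: 22.55
position: [0.5598, 0.2734, 0.0734]
ee_rot: [[0.07, 0.998, 0.002], [0.998, -0.07, 0.001], [0.001, 0.002, -1.0]]
contact_force: [-1.1, 0.5, 8.8]
gripper_width: 0.0148
```

play_rows --rows '[[1, [-0.0007, -0.01, 0.002], 0], [1, [-0.0022, -0.03, 0.002], 0], [1, [-0.0037, -0.05, 0.002], 0], [1, [-0.0051, -0.07, 0.002], 0], [1, [-0.0066, -0.09, 0.002], 0], [1, [-0.0081, -0.11, 0.002], 0], [1, [-0.0095, -0.13, 0.002], 0], [1, [-0.011, -0.15, 0.002], 0]]'

```text
clock: 23.22
position: [0.5479, 0.1225, 0.0735]
ee_rot: [[0.07, 0.998, -0.001], [0.998, -0.07, 0.0], [0.0, -0.001, -1.0]]
contact_force: [4.4, 1.4, -18.0]
gripper_width: 0.0142
```

play_rows --rows '[[1, [-0.0015, -0.02, 0], 0], [1, [-0.0029, -0.04, 0], 0], [1, [-0.0044, -0.06, 0], 0], [1, [-0.0059, -0.08, 0], 0], [1, [-0.0073, -0.1, 0], 0], [1, [-0.0084, -0.115, 0], 0], [1, [-0.0088, -0.12, 0], 0], [1, [-0.0088, -0.12, 0], 0]]'

```text
clock: 23.88
position: [0.5385, 0.0025, 0.0735]
ee_rot: [[0.072, 0.997, -0.002], [0.997, -0.072, -0.0], [-0.0, -0.002, -1.0]]
contact_force: [-1.6, -0.1, -18.1]
gripper_width: 0.0145
```

play_rows --rows '[[1, [-0.0006, -0.008, -0.0013], 0], [1, [-0.0009, -0.012, -0.0013], 0], [1, [-0.0012, -0.016, -0.0013], 0], [1, [-0.0015, -0.02, -0.0013], 0], [1, [-0.0018, -0.024, -0.0013], 0], [1, [-0.002, -0.028, -0.0013], 0], [1, [-0.0023, -0.032, -0.0013], 0], [1, [-0.0025, -0.035, -0.0013], 0]]'

```text
clock: 24.55
position: [0.536, -0.0303, 0.0735]
ee_rot: [[0.069, 0.998, -0.001], [0.998, -0.069, 0.001], [0.001, -0.002, -1.0]]
contact_force: [-11.4, 4.1, 5.4]
gripper_width: 0.0141
```

play_rows --rows '[[1, [-0.0001, -0.002, 0], 0], [1, [-0.0002, -0.003, 0], 0], [1, [-0.0003, -0.004, 0], 0], [1, [-0.0003, -0.005, 0], 0], [1, [-0.0003, -0.005, 0], 0]]'

```text
clock: 24.97
position: [0.5355, -0.0357, 0.0734]
ee_rot: [[0.069, 0.998, -0.002], [0.998, -0.069, 0.0], [0.0, -0.002, -1.0]]
contact_force: [-11.3, 0.5, 4.2]
gripper_width: 0.0148
```

play_rows --rows '[[1, [0.0015, -0.001, 0], 0], [1, [0.0015, -0.002, 0], 0], [1, [0.0015, -0.003, 0], 0], [1, [0.0015, -0.003, 0], 0]]'

```text
clock: 25.3
position: [0.5354, -0.038, 0.0734]
ee_rot: [[0.069, 0.998, -0.005], [0.998, -0.069, 0.002], [0.001, -0.005, -1.0]]
contact_force: [-21.5, 5.0, 14.3]
gripper_width: 0.0146
```

play_rows --rows '[[1, [0, -0.001, 0], 0], [1, [0, -0.002, 0], 0], [1, [0, -0.003, 0], 0], [1, [0, -0.003, 0], 0]]'

```text
clock: 25.63
position: [0.5354, -0.0381, 0.0734]
ee_rot: [[0.067, 0.998, -0.004], [0.998, -0.067, 0.008], [0.008, -0.005, -1.0]]
contact_force: [-19.8, 29.1, 16.2]
gripper_width: 0.015
```

play_rows --rows '[[1, [-0.002, 0.003, 0.0], 0], [1, [-0.003, 0.005, -0.001], 0], [1, [-0.003, 0.008, -0.001], 0], [1, [-0.003, 0.009, -0.001], 0], [1, [-0.003, 0.009, -0.001], 0]]'

```text
clock: 26.05
position: [0.5358, -0.0334, 0.0734]
ee_rot: [[0.07, 0.998, 0.002], [0.998, -0.07, -0.002], [-0.001, 0.002, -1.0]]
contact_force: [-8.0, -2.0, 13.1]
gripper_width: 0.0149
```

play_rows --rows '[[1, [0, 0.002, 0.0], 0], [1, [0, 0.004, 0], 0], [1, [0, 0.004, 0], 0], [1, [0, 0.004, 0], 0]]'

```text
clock: 26.38
position: [0.5358, -0.0329, 0.0734]
ee_rot: [[0.072, 0.997, 0.001], [0.997, -0.072, -0.009], [-0.009, 0.002, -1.0]]
contact_force: [-10.6, -29.5, 9.6]
gripper_width: 0.0144
```

```bash
python3 - <<'E'
from h import *
save('s5','scene')
print(bot.state()['position'],bot.state()['contact_force'])
save('w5','wrist')
im=cv2.imread('pics/s5.png');cv2.imwrite('pics/s5b.png',np.vstack([cv2.resize(im[150:290,200:420],(660,420),interpolation=cv2.INTER_CUBIC)]))
im=cv2.imread('pics/w5.png');cv2.imwrite('pics/w5b.png',cv2.resize(im,(800,600)))
E
```

```text
[ 0.53579199 -0.03286372  0.07339223] [ -9.96005539 -29.63657145  10.2425912 ]
```

View pics/w5b.png

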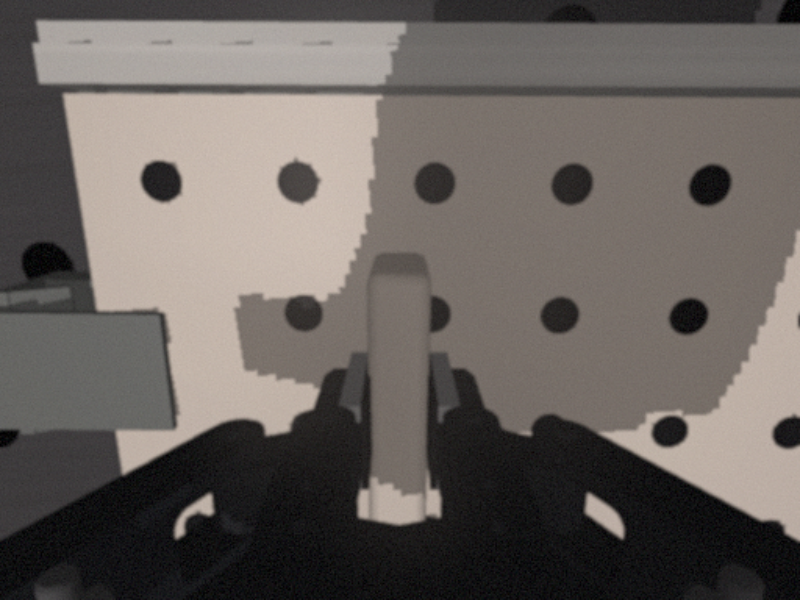

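The cover sits at home with the handle gripped at (400,400). A 30 N pull back does not move it, so the tab is latched. I'll nudge it to the middle of its play, then release.

play_rows --rows '[[1, [-0.001, -0.004, 0], 0], [1, [-0.001, -0.007, 0], 0], [1, [-0.001, -0.007, 0], 0], [0.5, [-0.001, -0.007, 0], 0], [0.3, [-0.001, -0.007, 0], 0], [0.3, [-0.001, -0.007, 0], 0], [0.3, [-0.001, -0.007, 0.02], 0], [0.2, [-0.001, -0.007, 0.06], 0]]' --newtons 40

```text
clock: 27.15
position: [0.5323, -0.036, 0.1295]
ee_rot: [[0.07, 0.998, -0.006], [0.998, -0.07, 0.001], [0.001, -0.006, -1.0]]
contact_force: [0.8, -1.2, -0.6]
gripper_width: 0.0682
```

play_rows --rows '[[0.2, [0, -0.04, 0.03], 0], [0.2, [0, -0.08, 0.06], -6], [0.2, [0, -0.12, 0.08], -12], [0.2, [0, -0.16, 0.1], -18], [0.2, [0, -0.2, 0.1], -24], [0.2, [0, -0.24, 0.1], -30], [0.2, [0, -0.28, 0.1], -37], [0.2, [0, -0.31, 0.1], -44]]'

```text
clock: 27.82
position: [0.5343, -0.3447, 0.2325]
ee_rot: [[0.747, 0.665, 0.001], [0.665, -0.747, -0.001], [0.0, 0.001, -1.0]]
contact_force: [1.2, -0.3, 0.8]
gripper_width: 0.0683
```

play_rows --rows '[[0.2, [-0.005, -0.03, 0], 7], [0.2, [-0.014, -0.06, 0], 14], [0.2, [-0.014, -0.06, 0], 21], [0.2, [-0.014, -0.06, 0], 28], [0.2, [-0.014, -0.06, 0], 35], [0.2, [-0.014, -0.06, 0], 42], [0.2, [-0.014, -0.06, 0], 48], [0.2, [-0.014, -0.06, 0], 48]]'

```text
clock: 28.48
position: [0.5206, -0.4026, 0.2319]
ee_rot: [[-0.005, 1.0, 0.0], [1.0, 0.005, -0.0], [-0.0, 0.0, -1.0]]
contact_force: [-0.4, 0.1, -0.6]
gripper_width: 0.0685
```

```bash
python3 - <<'E'
from h import *
s=bot.state();print(s['position'],s['clock'],s['joint_positions'])
save('w6','wrist');save('t6','top')
a=cv2.resize(cv2.imread('pics/w6.png'),(600,450));b=cv2.imread('pics/t6.png')
cv2.imwrite('pics/w6b.png',a)
cv2.imwrite('pics/t6b.png',cv2.resize(b[130:270,180:400],(800,509),interpolation=cv2.INTER_CUBIC))
E
```

```text
[ 0.52055883 -0.40261951  0.23194822] 28.4833 [-4.48082673e+01  2.87869943e+01  1.90605176e+01  8.02619501e+01
  2.16079649e-03 -4.50840393e+01]
```

View pics/w6b.png

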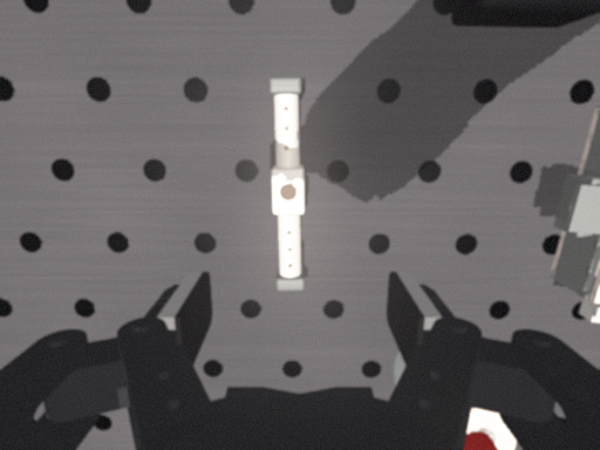

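The bar is still upright at (288,190), with caps at (286,86) and (290,284). The tee is square to the jaws.

```bash
python3 - <<'E'
from h import *
k=512/600
b=lambda x,y,z:px('w6',x*k,y*k,z)
print(b(288,190,.028)); 
p,q=b(286,88,.02),b(290,280,.02);print((p+q)/2,np.degrees(np.arctan2(*(q-p)[1::-1])),np.linalg.norm(q-p))
p,q=b(287,106,.025),b(289.5,268,.025);print(np.degrees(np.arctan2(*(q-p)[1::-1])))
E
```

```text
[ 0.519069   -0.41345821  0.028     ]
[ 0.52089989 -0.4135545   0.02      ] 1.072508320441276 0.1831635999934256
0.7740258989324248
```

View pics/t6b.png

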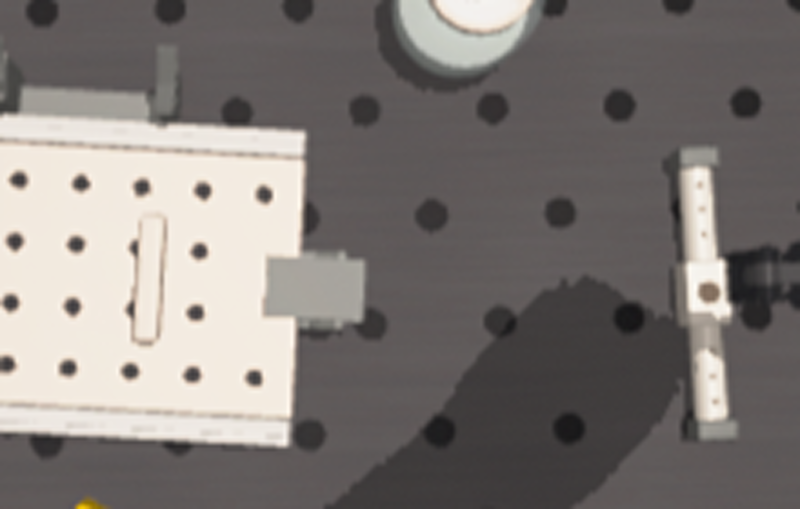

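The cover looks home, with the tab over the ledge at (315,290). The spray bar is at (708,292). Now grip the bar.

play_rows --rows '[[0.2, [0, -0.011, -0.04], 0.7], [0.2, [0, -0.011, -0.08], 0.7], [0.2, [0, -0.011, -0.12], 0.7], [0.2, [0, -0.011, -0.16], 0.7], [0.2, [0, -0.011, -0.195], 0.7], [0.2, [0, -0.011, -0.215], 0.7], [0.2, [0, -0.011, -0.226], 0.7], [0.2, [0, -0.011, -0.226], 0.7]]' --newtons 60

```text
clock: 29.25
position: [0.5196, -0.4128, 0.0039]
ee_rot: [[-0.01, 1.0, -0.002], [1.0, 0.01, 0.002], [0.002, -0.002, -1.0]]
contact_force: [0.0, 1.1, 0.6]
gripper_width: 0.0686
```

play_rows --rows '[[1, [0, 0, 0], 0], [1, [0, 0, 0], 0], [1, [0, 0, 0], 0], [1, [0, 0, 0], 0], [1, [0, 0, 0], 0], [1, [0, 0, 0], 0], [1, [0, 0, 0], 0], [1, [0, 0, 0], 0]]'

```text
clock: 29.92
position: [0.5211, -0.4145, 0.0079]
ee_rot: [[-0.011, 1.0, 0.002], [1.0, 0.011, -0.002], [-0.002, 0.002, -1.0]]
contact_force: [-0.1, -0.2, 7.5]
gripper_width: 0.029
```

play_rows --rows '[[1, [0, 0, 0.03], 0], [1, [0, 0, 0.07], 0], [1, [0, 0, 0.11], 0], [1, [0, 0, 0.15], -7], [1, [0, 0, 0.19], -14], [1, [0, 0.02, 0.22], -21], [1, [0, 0.055, 0.23], -28], [1, [0, 0.09, 0.23], -35]]'

```text
clock: 30.58
position: [0.5209, -0.3241, 0.2397]
ee_rot: [[0.571, 0.821, 0.005], [0.821, -0.571, -0.004], [-0.0, 0.006, -1.0]]
contact_force: [1.3, 1.1, -1.6]
gripper_width: 0.0286
```

play_rows --rows '[[1, [0.01, 0.035, 0], -7], [1, [0.02, 0.07, 0], -14], [1, [0.03, 0.105, 0], -21], [1, [0.04, 0.14, 0], -28], [1, [0.05, 0.175, 0], -35], [1, [0.06, 0.21, 0], -42], [1, [0.07, 0.24, 0], -49], [1, [0.08, 0.27, 0], -56]]'

```text
clock: 31.25
position: [0.6005, -0.0519, 0.2371]
ee_rot: [[1.0, -0.012, 0.001], [-0.012, -1.0, -0.0], [0.001, 0.0, -1.0]]
contact_force: [0.7, -0.5, -2.1]
gripper_width: 0.0288
```

play_rows --rows '[[1, [0.02, 0.02, 0], -4], [1, [0.04, 0.04, 0], -4], [1, [0.06, 0.06, 0], -4], [1, [0.06, 0.06, 0], -4], [1, [0.06, 0.06, 0], -4]]'

```text
clock: 31.67
position: [0.6608, 0.0073, 0.2362]
ee_rot: [[0.997, -0.074, 0.0], [-0.074, -0.997, -0.0], [0.0, 0.0, -1.0]]
contact_force: [-0.2, -0.8, -1.7]
gripper_width: 0.0289
```

```bash
python3 - <<'E'
from h import *
s=bot.state();print(s['position'],s['clock'],np.degrees(np.arctan2(s['ee_rot'][1][0],s['ee_rot'][0][0])),s['gripper_width'])
save('w7','wrist');save('s7','scene')
cv2.imwrite('pics/w7b.png',cv2.resize(cv2.imread('pics/w7.png'),(800,600)))
E
```

```text
[0.66080487 0.00731471 0.23616304] 31.6667 -4.240263035355224 0.02891515801611924
```

View pics/w7b.png

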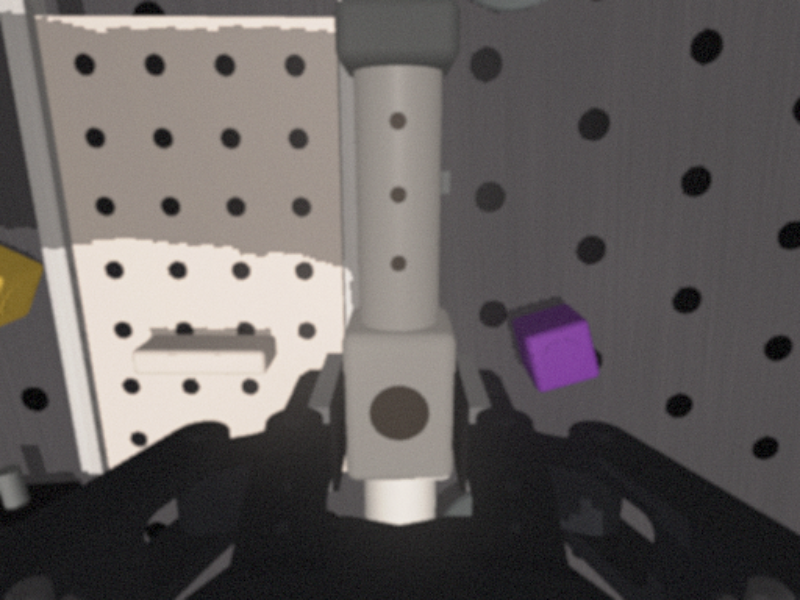

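```bash
python3 - <<'E'
from h import *
O=np.array([.540,.016]);th=np.radians(-4.2);R=np.array([[np.cos(th),-np.sin(th)],[np.sin(th),np.cos(th)]])
k=220/800
for p in((167,46),(167,104)):
    w=px('t6',180+p[0]*k,130+p[1]*k,.103);print(w,R.T@(w[:2]-O))
for t in ((.1435,-.055),(.1065,-.055),(.1435,.055),(.1065,.055)):
    q=proj('top0',np.r_[O+R@np.array(t),.103]);print(t,q/.64)
im=cv2.imread('pics/top0.png');cv2.imwrite('pics/sad.png',cv2.resize(im[130:172,165:240],(750,420),interpolation=cv2.INTER_CUBIC))
E
```

```text
[ 0.68120664 -0.05044113  0.103     ] [ 0.14569346 -0.05592098]
[ 0.64424235 -0.04978756  0.103     ] [ 0.10878057 -0.05797636]
(0.1435, -0.055) [352.29781124 224.32857374]
(0.1065, -0.055) [350.8888328  249.24369998]
(0.1435, 0.055) [277.23512925 220.24099322]
(0.1065, 0.055) [275.58489127 245.20624057]
```

View pics/sad.png

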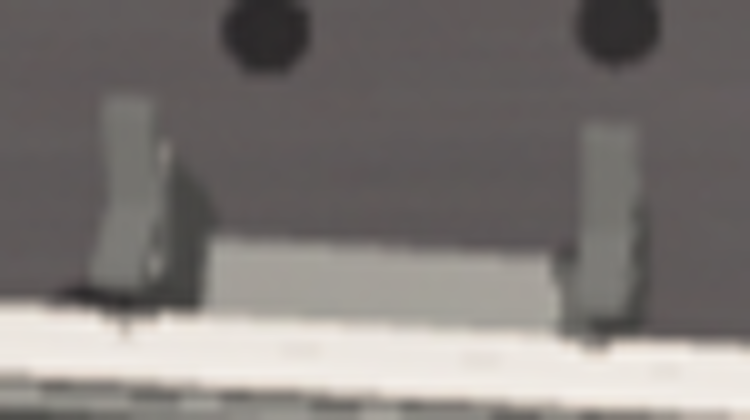

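The saddle tips show at (130,95) and (612,122) in the crop, agreeing within about 2 mm of my tray frame. Descend.

play_rows --rows '[[1, [0.005, -0.001, -0.03], 0], [1, [0.005, -0.001, -0.06], 0], [1, [0.005, -0.001, -0.09], 0], [1, [0.005, -0.001, -0.11], 0], [1, [0.005, -0.001, -0.125], 0], [1, [0.005, -0.001, -0.132], 0], [1, [0.005, -0.001, -0.136], 0], [1, [0.005, -0.001, -0.138], 0]]'

```text
clock: 32.43
position: [0.6652, 0.0048, 0.0985]
ee_rot: [[0.997, -0.076, 0.001], [-0.076, -0.997, -0.0], [0.001, 0.0, -1.0]]
contact_force: [-1.5, -0.3, -1.5]
gripper_width: 0.0288
```

play_rows --rows '[[1, [0, 0, -0.001], 0], [1, [0, 0, -0.002], 0], [1, [0, 0, -0.003], 0], [1, [0, 0, -0.003], 0], [1, [0, 0, -0.003], 0]]'

```text
clock: 32.85
position: [0.6654, 0.0053, 0.0953]
ee_rot: [[0.997, -0.075, 0.0], [-0.075, -0.997, -0.0], [0.0, 0.0, -1.0]]
contact_force: [0.6, -0.1, -1.7]
gripper_width: 0.0287
```

play_rows --rows '[[1, [0, 0, -0.001], 0], [1, [0, 0, -0.002], 0], [1, [0, 0, -0.003], 0], [1, [0, 0, -0.003], 0], [1, [0, 0, -0.003], 0]]'

```text
clock: 33.27
position: [0.6658, 0.0053, 0.0943]
ee_rot: [[0.997, -0.076, 0.003], [-0.076, -0.997, -0.0], [0.003, 0.0, -1.0]]
contact_force: [-6.4, 0.2, 21.6]
gripper_width: 0.029
```

```bash
python3 - <<'E'
from h import *
save('s8','scene')
im=cv2.imread('pics/s8.png');cv2.imwrite('pics/s8b.png',cv2.resize(im[140:290,150:350],(800,600),interpolation=cv2.INTER_CUBIC))
E
```

```text
(no output)
```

View pics/s8b.png

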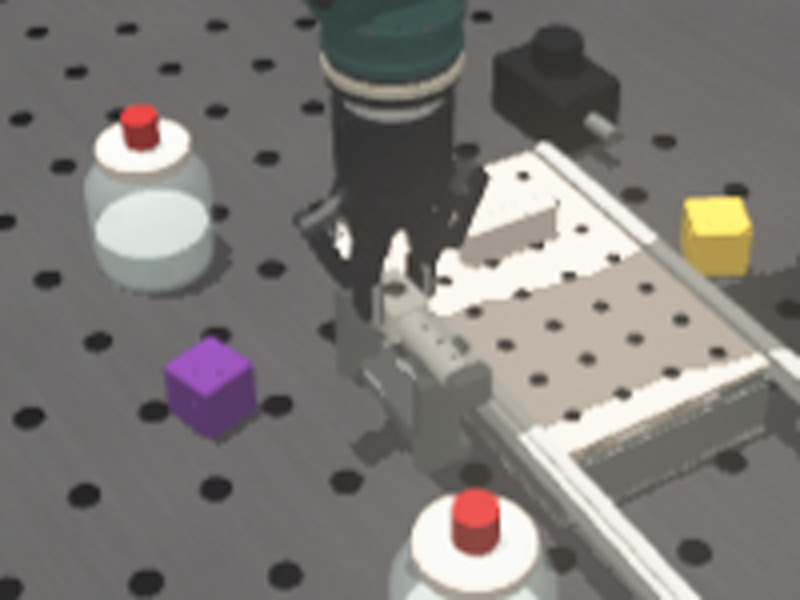

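The bar is seated in both saddles: contact came at TCP z 0.094, as computed. Ease off, release and back away.

play_rows --rows '[[1, [0, 0, 0.002], 0], [1, [0, 0, 0.002], 0], [0.5, [0, 0, 0.002], 0], [0.3, [0, 0, 0.002], 0], [0.3, [0, 0, 0.002], 0], [0.3, [0, 0, 0.002], 0], [0.3, [0, 0, 0.02], 0], [0.3, [0, 0, 0.05], 0]]'

```text
clock: 33.98
position: [0.6637, 0.0054, 0.1396]
ee_rot: [[0.997, -0.076, -0.005], [-0.076, -0.997, 0.001], [-0.005, -0.0, -1.0]]
contact_force: [0.3, -1.0, -0.3]
gripper_width: 0.0599
```

play_rows --rows '[[0.3, [0, 0, 0.04], 0], [0.3, [0, 0, 0.08], 0], [0.3, [-0.03, 0, 0.11], 0], [0.3, [-0.07, 0, 0.13], 0], [0.3, [-0.11, 0, 0.15], 0], [0.3, [-0.14, 0, 0.15], 0], [0.3, [-0.14, 0, 0.15], 0], [0.3, [-0.14, 0, 0.15], 0]]'

```text
clock: 34.65
position: [0.5241, 0.0053, 0.293]
ee_rot: [[0.997, -0.076, 0.002], [-0.076, -0.997, -0.0], [0.002, 0.0, -1.0]]
contact_force: [-0.1, 0.6, -0.2]
gripper_width: 0.06
```

play_rows --rows '[[0.3, [-0.03, 0.02, 0], 0], [0.3, [-0.07, 0.05, 0], 0], [0.3, [-0.1, 0.08, 0], 0], [0.3, [-0.12, 0.11, 0], 0], [0.3, [-0.14, 0.14, 0], 0], [0.3, [-0.14, 0.18, 0], 0], [0.3, [-0.14, 0.2, 0], 0], [0.3, [-0.14, 0.2, 0], 0]]'

```text
clock: 35.32
position: [0.3857, 0.2087, 0.2915]
ee_rot: [[0.997, -0.072, -0.0], [-0.072, -0.997, 0.001], [-0.0, -0.001, -1.0]]
contact_force: [1.1, 0.5, 0.4]
gripper_width: 0.06
```

```bash
python3 - <<'E'
from h import *
s=bot.state();print(s['position'],s['clock'])
save('t9','top');save('s9','scene')
a=cv2.resize(cv2.imread('pics/t9.png')[135:265,90:290],(800,520),interpolation=cv2.INTER_CUBIC)
cv2.imwrite('pics/t9b.png',a)
im=cv2.imread('pics/s9.png');cv2.imwrite('pics/s9b.png',cv2.resize(im[140:290,180:380],(800,600),interpolation=cv2.INTER_CUBIC))
E
```

```text
[0.3856659  0.2086549  0.29152809] 35.3167
```

View pics/t9b.png

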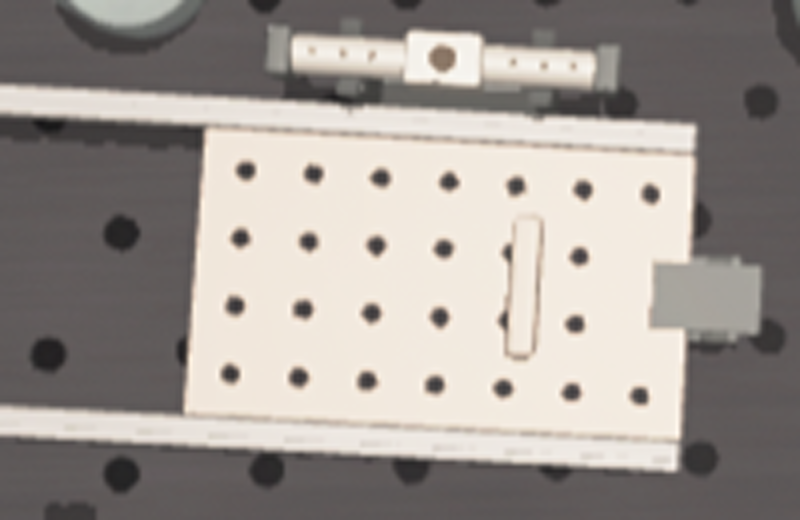

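View pics/s9b.png

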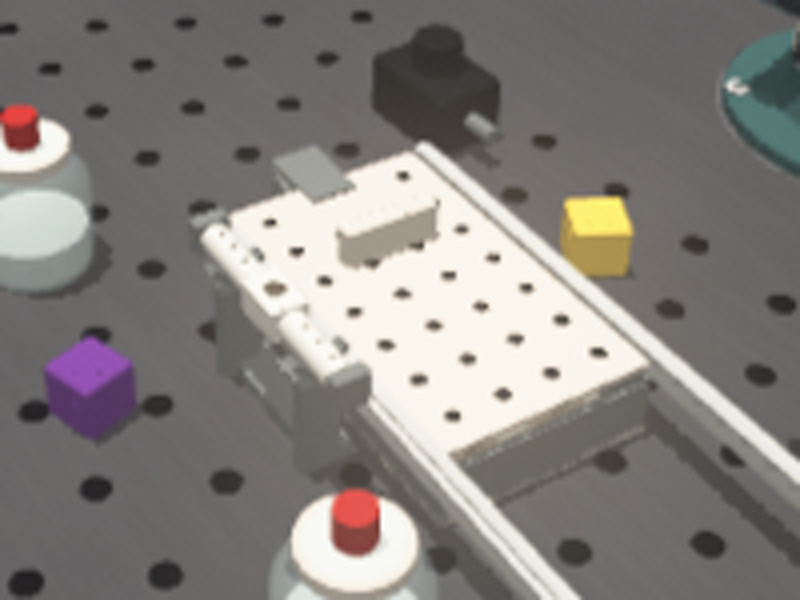

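The bar lies level. Its tee is at (442,58), and the saddles are at about x 349 and 542 (midpoint 445), so it is centred within about 1 mm. The cover is home with the tab flat past the ledge. Handing in.

```bash
python3 -c "
from bench import bot
print(bot.close_job())"
```

```text
the job is handed in; nothing more can be done
None
```

The job is done and handed in at about 35 s of the 200 s allowed, in the order asked; the hand-in gave no verdict.

- **Blocks:** All six were present. They stand in one layer, two across by three along, at about x = ±37 mm and y = −89, 0 and +87 mm in the tray. Measured after placing, the gaps between neighbours were at least 27 mm, so they are wider than the 15 mm asked, and both ends of the tray are in use. I did not look at them again once the cover was over them.
- **Cover:** I pushed it to its stop. Pulled back with about 30 N it had only a few millimetres of play and then held, so the tab is latched. I left it near the middle of that play.
- **Spray bar:** It touched its saddles at the height I had worked out, within 1 mm. The last pictures show it level and centred to about 1 mm.
- **Jars and pump:** I did not touch them. In the views that show them, the jars and the pump stand undisturbed.

No check failed. While I was pushing the cover home, the wrist force reached about 39 N in total, well under the 120 N limit. My tray position differed by up to about 2 mm between cameras, which is within their stated accuracy.

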